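# Vent the air station and switch its press-and-turn selector to the yellow line

## Task

Vent the air station first: pull its blue plunger up to its stop, keep it there for about two seconds, and let it spring back. Then press the black selector knob down, turn it while it is down to the yellow coupling, and feel for the notch there so that the released knob pops fully up facing yellow; it must never latch at the red coupling. Leave the two valve bodies and the nut lying on the station's plate where they are.

Things in the scene. Friction and masses are not known exactly. Their poses are not given: they have to be found in the camera images.
- station: Air station fixed to the bench: steel base plate 340 x 400 x 12 mm (x -120 to +220, y -200 to +200) with an aluminium manifold 130 x 270 mm centred on the origin, top 62 mm above the bench. Origin on the bench under the manifold's centre; x points away from the robot at yaw 0, z up. Selector axis at x 0, y -60 mm; plunger at x 20, y 90; gauge (52 mm wide, 80 mm high) at x 100, y 30.
- selector_top (a point): Centre of the black selector knob's top, on its vertical axis, 135 mm above the bench when up; x points along the grip bar to the end with the white stripe (the pointer), z up. Bar 52 mm long, 14 wide (along y), 28 high, on a 60 mm round skirt (its upper face 28 mm below this point), over a bright sleeve and a grey housing of 72 mm diameter whose top is 87 mm above the bench.
- selector_press (a joint): How far the knob is pressed down (m): 0 up, 0.012 hard stop. A spring pushes it up, 5 N at 0 to 14 N at 0.012. Above 0.008 it turns freely. Between notches a hidden tooth slides under a cover: let go there, the knob stays put at 0.008. It rises only in a notch, by itself, and is then latched at 0.
- selector (a joint): Knob angle (rad), counter-clockwise seen from above positive; 0 = pointer along station +x. Starts latched within 0.05 of 0. Two more notches, one near each coupling (couplings at +2.2 and -2.2; either may be the yellow one), each up to 0.25 off the coupling's direction: this offset cannot be seen or read, only felt. Play in a notch about 0.06 either way. Turn ends at +-2.7.
- vent_top (a point): Centre of the top of the blue plunger cap: 26 mm diameter, 16 mm high, on a 12 mm steel stem, 15 mm of it bare between cap and gland (24 mm diameter). Home, this point is 113 mm above the bench. z up.
- vent (a joint): How far the plunger is pulled up (m): 0 home, 0.022 at its hard stop. A spring pulls it home: 3.5 N at 0, 11 N at 0.022.
- yellow_coupling: Yellow coupling, 26 mm diameter, 26 mm high, fixed on the manifold's top 75 mm from the selector's axis. Origin at the centre of its underside, 62 mm above the bench.
- red_coupling: Red coupling, same size and place on the other side. Origin at the centre of its underside.
- valve_a: Bystander: steel valve body, 20 mm diameter, 58 mm high, standing loose on the base plate behind the manifold. Origin at its underside.
- valve_b: Bystander: brass valve body, 20 mm diameter, 58 mm high, standing loose on the base plate behind the manifold. Origin at its underside.
- nut: Bystander: steel hexagon nut, 24 mm across flats, 14 mm high, lying loose on the base plate. Origin at its underside.

How it is judged (in metres and radians):
On the way, in this order (a step that is already met when the one before it is completed fails the run):
1. the blue plunger is pulled up to its stop (more than 19 of its 22 mm) and kept there for a second (z of vent_top in the frame of station above 0.132 m), for 1 s.
2. the selector, still at its start direction, is pressed down more than 7.5 mm (z of selector_top in the frame of station below 0.1275 m and angle between the x axis of selector_top and the x axis of station, either way round below 0.5 rad), for 0.05 s.
3. the selector, still down, has been turned to within 30 degrees of the yellow coupling (z of selector_top in the frame of station below 0.13 m and x of yellow_coupling in the frame of selector_top above 0.065 m), for 0.05 s.
At the end, for the whole second after the job is handed in: the selector is latched fully up (within 2.5 mm of its top position) with its pointer towards the yellow coupling (within 30 degrees; only the notch lets it rise), and the blue plunger is home (within 3 mm) (z of selector_top in the frame of station above 0.1325 m and x of yellow_coupling in the frame of selector_top above 0.065 m and z of vent_top in the frame of station below 0.116 m); the robot touches nothing.
It fails at once if the selector is forced round without being pressed down (turned away from its start and from both couplings while less than 4 mm down) (z of selector_top in the frame of station above 0.131 m and angle between the x axis of selector_top and the x axis of station, either way round above 0.3 rad and x of each of yellow_coupling, red_coupling in the frame of selector_top below 0.05 m).
It fails at once if the selector latches at the red coupling (z of selector_top in the frame of station above 0.1325 m and x of red_coupling in the frame of selector_top above 0.065 m).
It fails at once if a valve body or the nut is moved more than 25 mm (distance of any of valve_a, valve_b, nut from where it was at the start of the episode above 0.025 m).
It also fails if it takes over 72 s, if anything falls off the work surface, if the arm or the gripper's body presses on something with over 40 N, if the wrist force passes 120 N, or if a joint passes its speed limit or range.

## Robot

A 6-joint arm with a two-finger parallel gripper is mounted at the origin on the work surface. World frame = base frame: x ahead of the robot, y to its left, z up, the work surface at z = 0. Lengths are in m, angles in degrees, forces in N, time in s.
With the tool pointing down it reaches from about 0.275 to 0.875 m from the base axis. Payload 12.5 kg.
Tool frame: the origin (TCP) lies midway between the tips of the shut fingers; the grasp point (between the pads) lies 19 mm behind it; z points along the fingers, y is the line along which they close (so a half turn about z gives the same grasp; the last joint's range is limited). The gripper opens to 85 mm and grips with 20 to 120 N. Pads are 22 mm wide; open, the fingers measure 114 mm over their backs; the gripper's body (76 mm by 85 mm) begins 54 mm behind the grasp point. The pads swing forward as they close: fully open they stand 13 mm farther back than shut.
Start: joints at [59.782, 20.094, 94.641, -0, 65.266, -4.847], TCP at [0.236, 0.497, 0.231] pointing down, gripper open.
Joint ranges: [-157.81, 157.81], [-45, 120.19], [0.68, 151.7], [-89.99, 269.99], [4.06, 180], [-164.3, 164.3]. Speed limits (degrees/s): [127.2, 127.2, 159.86, 180, 180, 180].

## Interface

Orientations are given as a 3x3 rotation matrix whose columns are the frame's x, y, z axes.
In Python, from workcell import manip gives the robot as it stands. The module is installed in compiled form; this text tells all that it offers.
- The arm moves only by the tool drive_tool, never from a script. Its argument "deltas" is a list of rows, each an object with "angular": the turn, a rotation vector about the world's x, y, z in rad, a list of three; "travel": the shift along the world's x, y, z in mm, a list of three; "jaw": the closure, from 0 (fully open) to 1 (shut). A call has 1 to 10 rows; each row shifts and turns the commanded pose from where the row before left it; what a row does not reach is not made up. A row lasts 1/10 s, in which the tool goes at most 50 mm and 8.59 degrees, less where a joint would pass 70% of its speed; a pose out of reach is approached as far as the arm can. A call is refused whole if a number of a shift passes 50 or a number of a turn 0.15, either way. A call with a gripper value outside its range is refused whole. The fingers move at their own pace and stop on an object; "force" is the grip in N (left out, the last holds). Time passes only in rows, so rows that do not move let the fingers close. It gives the time, the measured TCP pose, the force, the opening and the grip force at its end, in the units of the state.
- manip.read_state(): the state, without advancing time (a new reading comes with each control period).
- manip.get_image(name): name is "scene" or "side" or "wrist"; returns the picture (480x640x3 uint8, red, green, blue); there is no depth.
- manip.get_calibration(name): a dict with "camera_matrix" (3x3 intrinsics, pixels), "dist" ([k1, k2, p1, p2, k3] as OpenCV has them; the pictures are not rectified), "R" (3x3) and "t" (3): a world point X has camera coordinates R X + t. Camera axes: x right, y down, z forward; pixel columns grow to the right and rows downward; lengths in m; the calibration is good to about 2 mm. A picture is of the moment at which its call begins: read the wrist's pose just before it. get_calibration takes no time and is no camera call; for the wrist camera it gives the pose at the moment of the call.
- manip.hand_in(): hands the job in; it is judged then, once.
The state is a dict: "time_s": time; "qpos": joint angles; "qvel": joint speeds; "joint_torque": joint torques, N m; "position": TCP position; "ee_rot": TCP orientation; "contact_force": force on the tool from outside, world axes, zero at the start; "moment": the same for the moment, N m; "width": opening from 0.0 (shut) to 1.0 (fully open); "finger_force": force on a finger pad.
Only numpy, scipy, OpenCV 4.12 (cv2) and the standard library are available. Lean on these libraries where they do the work, as an engineer would, in place of code of your own. Each camera call takes 0.05 s, during which the arm holds its last target. There are 200 camera calls.

## Working session

There is one attempt and no reset: what is moved stays moved. The work goes in short steps, Python scripts to look and compute and a tool call to move; the robot and the scene stay as the last step left them, time stands still between calls to the robot, and variables do not carry over. Pictures are saved under pics/ and viewed, at most 10 in all, crops included, and the job is handed in when it is done.

Besides the shell and the picture viewer there is one more tool, called after "Request:" as name([rows], argument=value, ...), one row to a line, values as JSON. drive_tool: Moves the arm, as the interface text tells. Its arguments: {"type":"object","properties":{"deltas":{"type":"array","items":{"type":"object","properties":{"angular":{"type":"array","items":{"type":"number"}},"travel":{"type":"array","items":{"type":"number"}},"jaw":{"type":"number"}}}},"force":{"type":"number"}},"required":["deltas"]}

```bash
mkdir -p pics
python3 - <<'E'
from workcell import manip
import cv2,numpy as np
s=manip.read_state();print(s['time_s'],s['position'],s['ee_rot'],s['width'])
for n in("scene","side"):
    im=manip.get_image(n);cv2.imwrite(f"pics/{n}0.png",im[:,:,::-1]);c=manip.get_calibration(n);print(n,{k:np.round(v,4).tolist() for k,v in c.items()})
E
```

```text
0.0 [0.23545985 0.49667746 0.23075888] [[-9.03572157e-01  4.28435523e-01 -5.99822693e-04]
 [ 4.28435928e-01  9.03571608e-01 -1.00201255e-03]
 [ 1.12684984e-04 -1.16237624e-03 -9.99999318e-01]] 0.9996128918329091
scene {'camera_matrix': [[445.1447, 0.0, 316.8352], [0.0, 445.1447, 245.9121], [0.0, 0.0, 1.0]], 'dist': [-0.0877, 0.0, 0.0, 0.0, 0.0], 'R': [[-0.2507, 0.968, -0.0106], [0.7763, 0.1944, -0.5996], [-0.5783, -0.1586, -0.8002]], 't': [0.11, -0.4449, 1.0984]}
side {'camera_matrix': [[605.9468, 0.0, 322.8028], [0.0, 605.9468, 226.4308], [0.0, 0.0, 1.0]], 'dist': [-0.0149, 0.0, 0.0, 0.0, 0.0], 'R': [[-0.9977, -0.068, 0.0025], [-0.0333, 0.4561, -0.8893], [0.0593, -0.8873, -0.4573]], 't': [0.6311, 0.122, 0.8927]}
```

View pics/scene0.png

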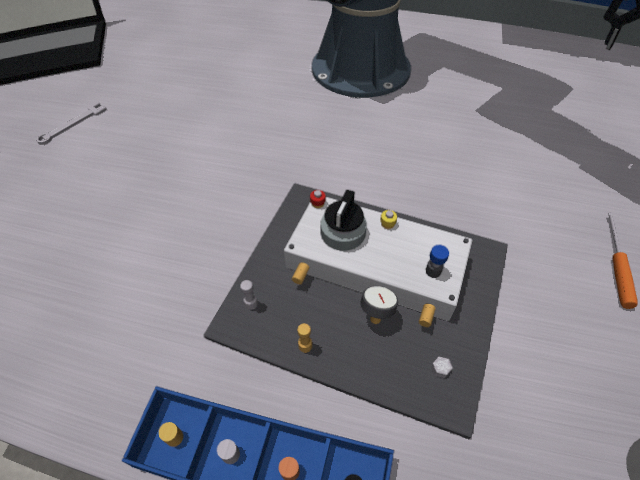

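View pics/side0.png

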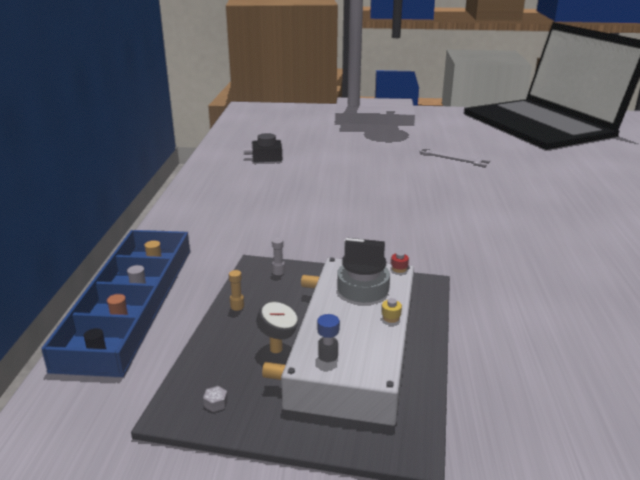

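The scene picture shows yellow (389,216) on the plunger's side of the selector (345,215), with red at (317,195). Yellow is therefore at +2.2, a counter-clockwise turn. The plate corners are clear in both pictures: scene (297,185), (507,243), (472,438), (207,336), and side (247,257), (452,270), (447,461), (134,437).

```bash
cat > h.py <<'E'
from workcell import manip
import cv2,numpy as np
from scipy.optimize import least_squares
def proj(c,P):
    return cv2.projectPoints(np.array(P,float),cv2.Rodrigues(np.array(c["R"]))[0],np.array(c["t"],float),np.array(c["camera_matrix"]),np.array(c["dist"]))[0].reshape(-1,2)
def world(p,P):
    c,s=np.cos(p[2]),np.sin(p[2]);P=np.array(P,float)
    return P@np.array([[c,-s,0],[s,c,0],[0,0,1]]).T+[p[0],p[1],0]
E
python3 - <<'E'
from h import *
r=2.2;k=lambda a:[.075*np.cos(a),-.06+.075*np.sin(a),.088]
C=[[-.12,-.2,.012],[-.12,.2,.012],[.22,.2,.012],[.22,-.2,.012]]
P=C+[[.02,.09,.113]]
px={"scene":[(297,185),(507,243),(472,438),(207,336),(440,249)],"side":[(452,270),(447,461),(134,437),(247,257),(328,319)]}
cal={n:manip.get_calibration(n) for n in px}
f=lambda p:np.concatenate([(proj(cal[n],world(p,P))-px[n]).ravel() for n in px])
s=least_squares(f,[.55,.1,-.1],loss='soft_l1');print(s.x,np.round(f(s.x).reshape(-1,2),1).tolist())
p=s.x
for n in px: print(n,proj(cal[n],world(p,[k(r),k(-r),[0,-.06,.135],[.026,-.06,.135],[.02,.09,.113]])).round(0).tolist())
print(world(p,[[.02,.09,.113],[0,-.06,.135]]),np.degrees(p[2]))
R=np.array(manip.read_state()['ee_rot']);print('tool y yaw',np.degrees(np.arctan2(R[1,1],R[0,1])))
E
```

```text
[ 0.57928454  0.13770219 -0.12117759] [[-3.5, -3.6], [0.5, -1.7], [0.9, -3.4], [-3.7, -1.6], [0.5, 0.2], [-2.7, 4.4], [-0.3, 20.3], [-2.9, -4.9], [-4.9, -3.2], [1.5, 0.0]]
scene [[390.0, 211.0], [317.0, 191.0], [345.0, 200.0], [339.0, 213.0], [440.0, 249.0]]
side [[393.0, 300.0], [400.0, 252.0], [365.0, 241.0], [345.0, 239.0], [330.0, 319.0]]
[[0.61001719 0.22462459 0.113     ]
 [0.57203166 0.07814217 0.135     ]] -6.942964519836383
tool y yaw 64.627893167605
```

Request:
drive_tool([
  {"travel":[18,-17,4],"angular":[0,0,-0.14],"jaw":0},
  {"travel":[18,-17,4],"angular":[0,0,-0.14],"jaw":0},
  {"travel":[18,-17,4],"angular":[0,0,-0.14],"jaw":0},
  {"travel":[18,-17,4],"angular":[0,0,-0.14],"jaw":0},
  {"travel":[18,-17,4],"angular":[0,0,-0.14],"jaw":0},
  {"travel":[18,-17,4],"angular":[0,0,-0.14],"jaw":0},
  {"travel":[18,-17,4],"angular":[0,0,-0.14],"jaw":0},
  {"travel":[18,-17,4],"angular":[0,0,-0.14],"jaw":0},
  {"travel":[18,-17,4],"angular":[0,0,-0.14],"jaw":0},
  {"travel":[18,-17,4],"angular":[0,0,-0.14],"jaw":0},
])

```text
time_s: 1.1
position: [0.4162, 0.3261, 0.2712]
ee_rot: [[0.274, 0.962, -0.001], [0.962, -0.274, -0.0], [-0.0, -0.0, -1.0]]
contact_force: [0.2, -0.0, 0.7]
width: 0.999
finger_force: 0.0
```

Request:
drive_tool([
  {"travel":[18,-17,4],"angular":[0,0,-0.14],"jaw":0},
  {"travel":[18,-17,4],"angular":[0,0,-0.14],"jaw":0},
  {"travel":[18,-17,4],"angular":[0,0,-0.14],"jaw":0},
  {"travel":[18,-17,4],"angular":[0,0,-0.14],"jaw":0},
  {"travel":[18,-17,4],"angular":[0,0,-0.14],"jaw":0},
  {"travel":[18,-17,4],"angular":[0,0,-0.14],"jaw":0},
  {"travel":[18,-17,4],"angular":[0,0,-0.14],"jaw":0},
  {"travel":[18,-17,4],"angular":[0,0,-0.14],"jaw":0},
  {"travel":[18,-17,4],"angular":[0,0,-0.14],"jaw":0},
  {"travel":[0,0,0],"angular":[0,0,-0.14],"jaw":0},
])

```text
time_s: 2.1
position: [0.5792, 0.172, 0.3071]
ee_rot: [[0.994, -0.109, 0.0], [-0.109, -0.994, -0.0], [0.0, 0.0, -1.0]]
contact_force: [0.2, 0.4, -0.1]
width: 0.999
finger_force: 0.0
```

Run:
```python
from h import *
s=manip.read_state();R=s['ee_rot'];print(s['time_s'],s['position'],np.round(s['qpos'],1),np.round(R,3).tolist(),s['contact_force'])
c=manip.get_calibration("wrist");im=manip.get_image("wrist");cv2.imwrite("pics/w0.png",im[:,:,::-1])
np.savez("w0.npz",**{k:np.array(v) for k,v in c.items()})
```

```text
2.1 [0.57920611 0.17202065 0.30709745] [ 12.1  22.3  80.6  -0.   77.1 108.4] [[0.994, -0.109, 0.0], [-0.109, -0.994, -0.0], [0.0, 0.0, -1.0]] [ 0.22740928  0.42808005 -0.09488481]
```

View pics/w0.png

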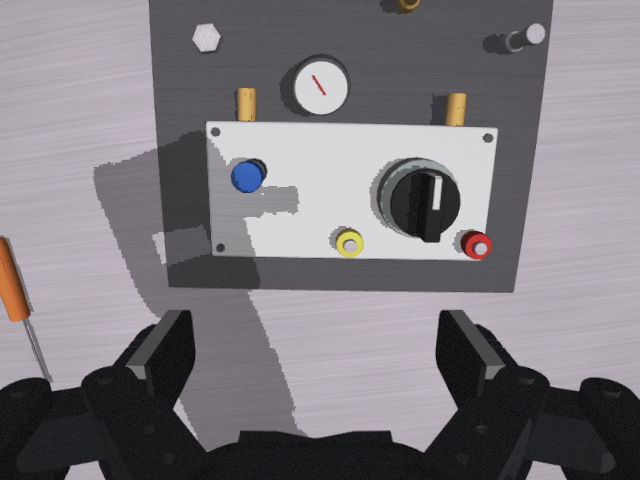

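The wrist view shows the cap at (247,177), and the knob bar from (434,172) to (431,236) with its stripe end away from the robot. Manifold corners are at (207,122), (497,128), (212,255) and (487,261), and the near plate corners at (168,287) and (514,293).

Run:
```python
from h import *
w=dict(np.load("w0.npz"))
P=[[.065,.135,.062],[.065,-.135,.062],[-.065,.135,.062],[-.065,-.135,.062],[-.12,.2,.012],[-.12,-.2,.012],[.02,.09,.113],[0,-.06,.135]]
px=np.array([(207,122),(497,128),(212,255),(487,261),(168,287),(514,293),(247,177),(433,204)])
f=lambda p:(proj(w,world(p,P))-px).ravel()
s=least_squares(f,[.58,.14,-.12],loss='soft_l1');p=s.x
print(p,np.degrees(p[2]),np.round(f(p).reshape(-1,2),1).tolist());print(world(p,[[.02,.09,.113],[0,-.06,.135]]))
def back(q,z):
    u=cv2.undistortPoints(np.array([[q]],float),w['camera_matrix'],w['dist'])[0,0];d=w['R'].T@[u[0],u[1],1];o=-w['R'].T@w['t'];return o+d*(z-o[2])/d[2]
print('cap',back((247,177),.113),'bar',back((434,172),.135),back((431,236),.135))
```

```text
[ 0.58068427  0.13740717 -0.12820317] -7.345500815275255 [[-1.7, -2.1], [2.8, -0.9], [-0.3, 1.0], [-4.4, -0.0], [0.6, -0.1], [0.0, -0.2], [-0.4, 0.1], [2.5, 6.5]]
[[0.61202684 0.22411152 0.113     ]
 [0.57301313 0.07789958 0.135     ]]
cap [0.61210278 0.22379796 0.113     ] bar [0.60304641 0.07808875 0.135     ] [0.55270811 0.08214394 0.135     ]
```

Request:
drive_tool([
  {"travel":[11,17,-30],"jaw":0},
  {"travel":[11,17,-30],"jaw":0},
  {"travel":[11,18,-30],"jaw":0},
  {"travel":[0,0,-33],"jaw":0},
  {"travel":[0,0,-33],"jaw":0},
  {"travel":[0,0,-33],"jaw":0},
  {"travel":[0,0,-30],"jaw":0},
  {"travel":[0,0,0],"jaw":0.4},
  {"travel":[0,0,0],"jaw":0.4},
], force=60)

```text
invalid input at $.deltas[0]: expected keys angular, travel, jaw
```

Request:
drive_tool([
  {"travel":[0,0,0],"jaw":1},
  {"travel":[0,0,0],"jaw":1},
  {"travel":[0,0,0],"jaw":1},
  {"travel":[0,0,0],"jaw":1},
  {"travel":[0,0,0],"jaw":1},
], force=60)

```text
invalid input at $.deltas[0]: expected keys angular, travel, jaw
```

Request:
drive_tool([
  {"travel":[11,17,-30],"angular":[0,0,0],"jaw":0},
  {"travel":[11,17,-30],"angular":[0,0,0],"jaw":0},
  {"travel":[11,18,-30],"angular":[0,0,0],"jaw":0},
  {"travel":[0,0,-33],"angular":[0,0,0],"jaw":0},
  {"travel":[0,0,-33],"angular":[0,0,0],"jaw":0},
  {"travel":[0,0,-33],"angular":[0,0,0],"jaw":0},
  {"travel":[0,0,-30],"angular":[0,0,0],"jaw":0},
  {"travel":[0,0,0],"angular":[0,0,0],"jaw":0.4},
  {"travel":[0,0,0],"angular":[0,0,0],"jaw":0.4},
], force=60)

```text
time_s: 3.05
position: [0.6106, 0.2262, 0.0888]
ee_rot: [[0.995, -0.099, -0.0], [-0.099, -0.995, -0.0], [-0.0, 0.0, -1.0]]
contact_force: [0.2, -0.7, 0.3]
width: 0.695
finger_force: 0.0
```

Request:
drive_tool([
  {"travel":[0,0,0],"angular":[0,0,0],"jaw":1},
  {"travel":[0,0,0],"angular":[0,0,0],"jaw":1},
  {"travel":[0,0,0],"angular":[0,0,0],"jaw":1},
  {"travel":[0,0,0],"angular":[0,0,0],"jaw":1},
  {"travel":[0,0,0],"angular":[0,0,0],"jaw":1},
], force=60)

```text
time_s: 3.55
position: [0.6113, 0.2253, 0.0905]
ee_rot: [[0.995, -0.101, 0.002], [-0.101, -0.995, -0.001], [0.002, 0.0, -1.0]]
contact_force: [-2.2, -6.5, 9.4]
width: 0.283
finger_force: 58.4
```

Request:
drive_tool([
  {"travel":[0,0,6],"angular":[0,0,0],"jaw":1},
  {"travel":[0,0,6],"angular":[0,0,0],"jaw":1},
  {"travel":[0,0,6],"angular":[0,0,0],"jaw":1},
  {"travel":[0,0,5],"angular":[0,0,0],"jaw":1},
  {"travel":[0,0,1],"angular":[0,0,0],"jaw":1},
  {"travel":[0,0,0],"angular":[0,0,0],"jaw":1},
], force=80)

```text
time_s: 4.15
position: [0.6111, 0.2252, 0.1123]
ee_rot: [[0.995, -0.101, 0.001], [-0.101, -0.995, -0.001], [0.001, 0.001, -1.0]]
contact_force: [6.0, -3.2, -11.9]
width: 0.27
finger_force: 78.9
```

Run:
```python
from h import *
s=manip.read_state();print(s['time_s'],s['position'],s['contact_force'],s['width'])
im=manip.get_image("side")[200:420,200:480];cv2.imwrite("pics/s1.png",cv2.resize(im,None,fx=2.6,fy=2.6,interpolation=2)[:,:,::-1])
```

```text
4.15 [0.61113745 0.22517611 0.11232813] [  6.04590835  -3.18811435 -11.87513223] 0.2695942377191647
```

View pics/s1.png

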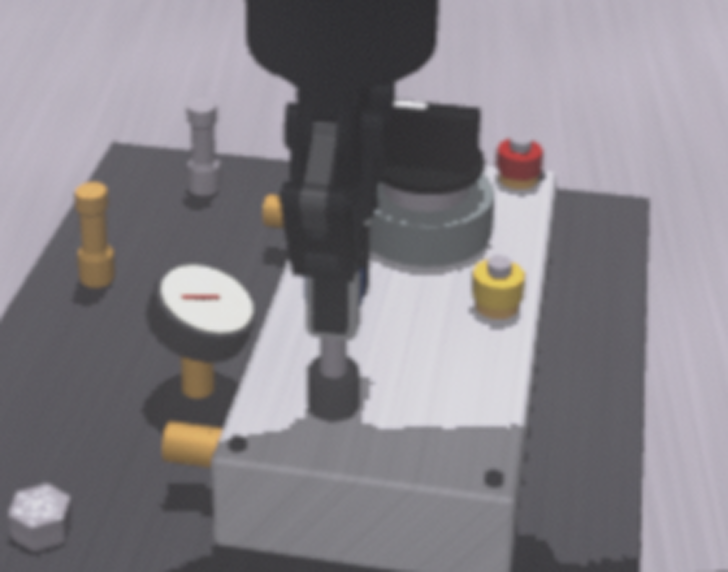

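The picture shows the gripper holding the cap, with bare stem visible above the gland at (333,350). The 12 N pull matches the spring near its stop. I'll pull slightly further to feel the stop, then hold.

Request:
drive_tool([
  {"travel":[0,0,1],"angular":[0,0,0],"jaw":1},
  {"travel":[0,0,1],"angular":[0,0,0],"jaw":1},
  {"travel":[0,0,0],"angular":[0,0,0],"jaw":1},
  {"travel":[0,0,0],"angular":[0,0,0],"jaw":1},
  {"travel":[0,0,0],"angular":[0,0,0],"jaw":1},
  {"travel":[0,0,0],"angular":[0,0,0],"jaw":1},
  {"travel":[0,0,0],"angular":[0,0,0],"jaw":1},
  {"travel":[0,0,0],"angular":[0,0,0],"jaw":1},
  {"travel":[0,0,0],"angular":[0,0,0],"jaw":1},
  {"travel":[0,0,0],"angular":[0,0,0],"jaw":1},
])

```text
time_s: 5.2
position: [0.6111, 0.2252, 0.1129]
ee_rot: [[0.995, -0.101, 0.001], [-0.101, -0.995, -0.001], [0.001, 0.001, -1.0]]
contact_force: [10.7, -1.4, -21.4]
width: 0.277
finger_force: 79.7
```

Request:
drive_tool([
  {"travel":[0,0,0],"angular":[0,0,0],"jaw":1},
  {"travel":[0,0,0],"angular":[0,0,0],"jaw":1},
  {"travel":[0,0,0],"angular":[0,0,0],"jaw":1},
  {"travel":[0,0,0],"angular":[0,0,0],"jaw":1},
  {"travel":[0,0,0],"angular":[0,0,0],"jaw":1},
  {"travel":[0,0,0],"angular":[0,0,0],"jaw":1},
  {"travel":[0,0,0],"angular":[0,0,0],"jaw":1},
  {"travel":[0,0,0],"angular":[0,0,0],"jaw":1},
  {"travel":[0,0,0],"angular":[0,0,0],"jaw":1},
  {"travel":[0,0,0],"angular":[0,0,0],"jaw":1},
])

```text
time_s: 6.2
position: [0.6111, 0.2251, 0.1129]
ee_rot: [[0.995, -0.101, 0.001], [-0.101, -0.995, -0.001], [0.001, 0.001, -1.0]]
contact_force: [10.9, -2.6, -20.9]
width: 0.272
finger_force: 79.7
```

Request:
drive_tool([
  {"travel":[0,0,0],"angular":[0,0,0],"jaw":0},
  {"travel":[0,0,0],"angular":[0,0,0],"jaw":0},
  {"travel":[0,0,0],"angular":[0,0,0],"jaw":0},
  {"travel":[0,0,30],"angular":[0,0,0],"jaw":0},
  {"travel":[0,0,40],"angular":[0,0,0],"jaw":0},
  {"travel":[0,-10,40],"angular":[0,0,0],"jaw":0},
  {"travel":[-10,-40,10],"angular":[0,0,0],"jaw":0},
  {"travel":[-15,-45,0],"angular":[0,0,0],"jaw":0},
  {"travel":[-13,-45,0],"angular":[0,0,0],"jaw":0},
  {"travel":[0,-5,0],"angular":[0,0,0],"jaw":0},
])

```text
time_s: 7.2
position: [0.5715, 0.0774, 0.2354]
ee_rot: [[0.995, -0.104, 0.001], [-0.104, -0.995, -0.001], [0.001, 0.001, -1.0]]
contact_force: [0.2, 0.2, 0.3]
width: 1.001
finger_force: 0.0
```

Request:
drive_tool([
  {"travel":[-20,0,0],"angular":[0,0,0],"jaw":0},
  {"travel":[-20,0,0],"angular":[0,0,0],"jaw":0},
  {"travel":[0,0,0],"angular":[0,0,0],"jaw":0},
])

```text
time_s: 7.5
position: [0.5313, 0.0813, 0.235]
ee_rot: [[0.995, -0.101, 0.0], [-0.101, -0.995, 0.0], [0.0, -0.0, -1.0]]
contact_force: [-0.4, 0.5, 0.8]
width: 1.0
finger_force: 0.0
```

Run:
```python
from h import *
s=manip.read_state();print(s['time_s'],s['position'],s['contact_force'],s['width'])
c=manip.get_calibration("wrist");im=manip.get_image("wrist");cv2.imwrite("pics/w1.png",im[:,:,::-1])
np.savez("w1.npz",**{k:np.array(v) for k,v in c.items()})
```

```text
7.5 [0.53130953 0.08134748 0.23499553] [-0.37211941  0.52469551  0.84826043] 1.0000972511940056
```

View pics/w1.png

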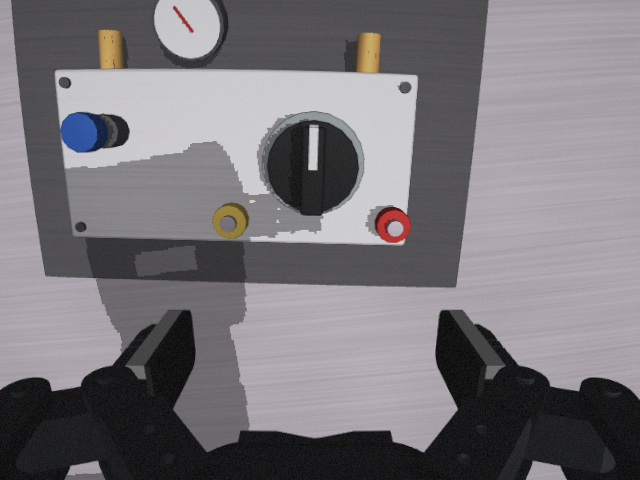

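The bar's top runs from (314,122) to about (312,205), the skirt is centred near (312,165), and the plunger is home.

Run:
```python
from h import *
w=dict(np.load("w1.npz"))
def back(q,z):
    u=cv2.undistortPoints(np.array([[q]],float),w['camera_matrix'],w['dist'])[0,0];d=w['R'].T@[u[0],u[1],1];o=-w['R'].T@w['t'];return (o+d*(z-o[2])/d[2]).round(4)
print(back((314,122),.135),back((312,205),.135),'skirt',back((311.5,165),.107),back((264,165),.107),back((359,165),.107),back((83,132),.113),back((230,222),.09),back((394,227),.09))
P=[[.065,.135,.062],[.065,-.135,.062],[-.065,.135,.062],[-.065,-.135,.062],[-.12,.2,.012],[-.12,-.2,.012],[.02,.09,.113]]
px=np.array([(55,71),(417,75),(72,236),(404,245),(45,275),(457,287),(83,132)])
f=lambda p:(proj(w,world(p,P))-px).ravel()
s=least_squares(f,[.58,.14,-.12],loss='soft_l1');print(s.x,f(s.x).reshape(-1,2).round(1).tolist(),world(s.x,[[0,-.06,.135]]))
```

```text
[0.601  0.0747 0.135 ] [0.5535 0.0807 0.135 ] skirt [0.5744 0.0791 0.107 ] [0.5775 0.1097 0.107 ] [0.5713 0.0485 0.107 ] [0.6117 0.2218 0.113 ] [0.5385 0.1416 0.09  ] [0.5231 0.025  0.09  ]
[ 0.58069318  0.13747116 -0.12874002] [[-1.6, -2.8], [3.1, -1.2], [0.4, 1.0], [1.4, 1.2], [0.2, 0.8], [-0.6, 0.9], [-3.5, -0.1]] [[0.57299009 0.07796769 0.135     ]]
```

Request:
drive_tool([
  {"travel":[21,-1,0],"angular":[0,0,0],"jaw":0},
  {"travel":[22,-2,-20],"angular":[0,0,0],"jaw":0.3},
  {"travel":[0,0,-35],"angular":[0,0,0],"jaw":0.3},
  {"travel":[0,0,-35],"angular":[0,0,0],"jaw":0.5},
  {"travel":[0,0,-25],"angular":[0,0,0],"jaw":0.5},
  {"travel":[0,0,-8],"angular":[0,0,0],"jaw":0.6},
  {"travel":[0,0,0],"angular":[0,0,0],"jaw":0.6},
  {"travel":[0,0,0],"angular":[0,0,0],"jaw":0.6},
])

```text
time_s: 8.35
position: [0.5767, 0.0781, 0.1127]
ee_rot: [[0.995, -0.101, 0.002], [-0.101, -0.995, 0.0], [0.002, -0.0, -1.0]]
contact_force: [-0.6, 0.1, 0.3]
width: 0.403
finger_force: 0.0
```

Request:
drive_tool([
  {"travel":[0,0,0],"angular":[0,0,0],"jaw":1},
  {"travel":[0,0,0],"angular":[0,0,0],"jaw":1},
  {"travel":[0,0,0],"angular":[0,0,0],"jaw":1},
  {"travel":[0,0,0],"angular":[0,0,0],"jaw":1},
], force=60)

```text
time_s: 8.75
position: [0.5763, 0.0783, 0.1122]
ee_rot: [[0.995, -0.101, 0.002], [-0.101, -0.995, 0.001], [0.002, -0.001, -1.0]]
contact_force: [1.4, 3.5, 3.9]
width: 0.15
finger_force: 61.0
```

```bash
cat > st.py <<'E'
from h import *
s=manip.read_state();R=np.array(s['ee_rot']);print(s['time_s'],np.round(s['position'],4),'yaw',round(np.arctan2(R[1,0],R[0,0]),3),'rel',round(np.arctan2(R[1,0],R[0,0])+.129,3),'F',np.round(s['contact_force'],1),'M',np.round(s['moment'],2),s['width'],s['finger_force'])
E
python3 st.py
```

```text
8.75 [0.5763 0.0783 0.1122] yaw -0.101 rel 0.028 F [1.4 3.5 3.9] M [ 0.68 -0.27 -0.09] 0.1502163219678511 61.01014494895935
```

Request:
drive_tool([
  {"travel":[-1,0,-4],"angular":[0,0,0],"jaw":1},
  {"travel":[-1,0,-4],"angular":[0,0,0],"jaw":1},
  {"travel":[0,0,-3],"angular":[0,0,0],"jaw":1},
  {"travel":[0,0,0],"angular":[0,0,0],"jaw":1},
  {"travel":[0,0,0],"angular":[0,0,0],"jaw":1},
], force=80)

```text
time_s: 9.25
position: [0.5762, 0.0783, 0.1022]
ee_rot: [[0.995, -0.101, 0.007], [-0.101, -0.995, 0.001], [0.007, -0.001, -1.0]]
contact_force: [5.2, 4.5, 11.3]
width: 0.146
finger_force: 84.1
```

```bash
python3 st.py
```

```text
9.25 [0.5762 0.0783 0.1022] yaw -0.101 rel 0.028 F [ 5.2  4.5 11.3] M [ 0.61 -0.95  0.04] 0.14645477245409225 84.0920341014862
```

Request:
drive_tool([
  {"travel":[0,0,-1],"angular":[0,0,0],"jaw":1},
  {"travel":[0,0,0],"angular":[0,0,0.1],"jaw":1},
  {"travel":[0,0,0],"angular":[0,0,0.1],"jaw":1},
  {"travel":[0,0,0],"angular":[0,0,0.1],"jaw":1},
  {"travel":[0,0,0],"angular":[0,0,0],"jaw":1},
])

```text
time_s: 9.75
position: [0.5762, 0.0788, 0.1014]
ee_rot: [[0.98, 0.201, 0.007], [0.201, -0.98, 0.002], [0.007, -0.0, -1.0]]
contact_force: [5.4, 8.0, 13.1]
width: 0.146
finger_force: 84.3
```

```bash
python3 st.py
```

```text
9.75 [0.5762 0.0788 0.1014] yaw 0.202 rel 0.331 F [ 5.4  8.  13.1] M [ 1.37 -0.83 -0.07] 0.14609404224965622 84.32838678359985
```

Request:
drive_tool([
  {"travel":[0,0,0],"angular":[0,0,0.138],"jaw":1},
  {"travel":[0,0,0],"angular":[0,0,0.138],"jaw":1},
  {"travel":[0,0,0],"angular":[0,0,0.138],"jaw":1},
  {"travel":[0,0,0],"angular":[0,0,0.138],"jaw":1},
  {"travel":[0,0,0],"angular":[0,0,0.138],"jaw":1},
  {"travel":[0,0,0],"angular":[0,0,0.138],"jaw":1},
  {"travel":[0,0,0],"angular":[0,0,0.138],"jaw":1},
  {"travel":[0,0,0],"angular":[0,0,0.138],"jaw":1},
  {"travel":[0,0,0],"angular":[0,0,0.138],"jaw":1},
  {"travel":[0,0,0],"angular":[0,0,0.138],"jaw":1},
])

```text
time_s: 10.75
position: [0.5743, 0.0804, 0.1009]
ee_rot: [[-0.013, 1.0, 0.002], [1.0, 0.013, 0.004], [0.004, 0.002, -1.0]]
contact_force: [-4.3, 18.3, 17.1]
width: 0.147
finger_force: 85.0
```

Request:
drive_tool([
  {"travel":[0,0,0],"angular":[0,0,0.1],"jaw":1},
  {"travel":[0,0,0],"angular":[0,0,0],"jaw":1},
])

```text
time_s: 10.95
position: [0.5741, 0.0804, 0.1009]
ee_rot: [[-0.111, 0.994, 0.002], [0.994, 0.111, 0.004], [0.003, 0.002, -1.0]]
contact_force: [-3.9, 19.1, 16.4]
width: 0.146
finger_force: 85.0
```

```bash
python3 st.py
```

```text
10.95 [0.5741 0.0804 0.1009] yaw 1.682 rel 1.811 F [-3.9 19.1 16.4] M [ 3.26  0.76 -0.01] 0.14632499663199405 85.04094243049622
```

Request:
drive_tool([
  {"travel":[0,2.5,0],"angular":[0,0,0],"jaw":1},
  {"travel":[0,0,3],"angular":[0,0,0],"jaw":1},
  {"travel":[0,0,2],"angular":[0,0,0],"jaw":1},
  {"travel":[0,0,0],"angular":[0,0,0],"jaw":1},
  {"travel":[0,0,0],"angular":[0,0,0],"jaw":1},
])

```text
time_s: 11.45
position: [0.574, 0.0808, 0.105]
ee_rot: [[-0.108, 0.994, 0.001], [0.994, 0.108, 0.001], [0.0, 0.001, -1.0]]
contact_force: [-0.5, 4.0, 8.8]
width: 0.143
finger_force: 83.7
```

```bash
python3 st.py
```

```text
11.45 [0.574  0.0808 0.105 ] yaw 1.679 rel 1.808 F [-0.5  4.   8.8] M [0.74 0.19 0.01] 0.14265857435399487 83.72363090515137
```

Request:
drive_tool([
  {"travel":[0,0,1],"angular":[0,0,0],"jaw":1},
  {"travel":[0,0,0],"angular":[0,0,0],"jaw":1},
])

```text
time_s: 11.65
position: [0.5739, 0.0808, 0.1054]
ee_rot: [[-0.108, 0.994, 0.001], [0.994, 0.108, 0.001], [0.0, 0.001, -1.0]]
contact_force: [0.9, 6.6, 1.3]
width: 0.139
finger_force: 82.7
```

Request:
drive_tool([
  {"travel":[0,0,1],"angular":[0,0,0],"jaw":1},
  {"travel":[0,0,0],"angular":[0,0,0],"jaw":1},
])

```text
time_s: 11.85
position: [0.5739, 0.0809, 0.1058]
ee_rot: [[-0.108, 0.994, 0.001], [0.994, 0.108, 0.001], [0.0, 0.001, -1.0]]
contact_force: [3.6, 6.7, -4.0]
width: 0.145
finger_force: 81.7
```

The force drops while z stalls at 0.1055, so the cover is holding the knob. Now I sweep slowly with a light upward bias.

Request:
drive_tool([
  {"travel":[0,0,0],"angular":[0,0,0.03],"jaw":1},
  {"travel":[0,0,0],"angular":[0,0,0.03],"jaw":1},
  {"travel":[0,0,0],"angular":[0,0,0.03],"jaw":1},
])

```text
time_s: 12.15
position: [0.5737, 0.0809, 0.1057]
ee_rot: [[-0.198, 0.98, 0.0], [0.98, 0.198, 0.001], [0.001, 0.0, -1.0]]
contact_force: [2.2, 6.0, -4.0]
width: 0.144
finger_force: 82.2
```

Request:
drive_tool([
  {"travel":[0,0,0],"angular":[0,0,0.03],"jaw":1},
  {"travel":[0,0,0],"angular":[0,0,0.03],"jaw":1},
])

```text
time_s: 12.35
position: [0.5736, 0.0808, 0.1057]
ee_rot: [[-0.256, 0.967, -0.0], [0.967, 0.256, 0.001], [0.001, 0.0, -1.0]]
contact_force: [1.6, 5.6, -3.3]
width: 0.145
finger_force: 82.2
```

```bash
python3 st.py
```

```text
12.35 [0.5736 0.0808 0.1057] yaw 1.83 rel 1.959 F [ 1.6  5.6 -3.3] M [ 0.7  -0.49 -0.16] 0.14506985038487039 82.20813274383545
```

Still under the cover (Fz about -4 N), so I keep going.

Request:
drive_tool([
  {"travel":[0,0,0],"angular":[0,0,0.03],"jaw":1},
  {"travel":[0,0,0],"angular":[0,0,0.03],"jaw":1},
])

```text
time_s: 12.55
position: [0.5735, 0.0808, 0.1057]
ee_rot: [[-0.314, 0.95, -0.0], [0.95, 0.314, 0.001], [0.001, -0.0, -1.0]]
contact_force: [1.5, 4.7, -3.1]
width: 0.141
finger_force: 82.3
```

Request:
drive_tool([
  {"travel":[0,0,0],"angular":[0,0,0.03],"jaw":1},
  {"travel":[0,0,0],"angular":[0,0,0.03],"jaw":1},
])

```text
time_s: 12.75
position: [0.5734, 0.0808, 0.1057]
ee_rot: [[-0.37, 0.929, -0.001], [0.929, 0.37, 0.0], [0.001, -0.0, -1.0]]
contact_force: [0.1, 6.0, -2.0]
width: 0.143
finger_force: 82.3
```

```bash
python3 st.py
```

```text
12.75 [0.5734 0.0808 0.1057] yaw 1.95 rel 2.079 F [ 0.1  6.  -2. ] M [ 0.83 -0.41 -0.22] 0.1426332046706911 82.26590037345886
```

Request:
drive_tool([
  {"travel":[0,0,0.3],"angular":[0,0,0.03],"jaw":1},
  {"travel":[0,0,0],"angular":[0,0,0.03],"jaw":1},
])

```text
time_s: 12.95
position: [0.5732, 0.0807, 0.1058]
ee_rot: [[-0.425, 0.905, -0.001], [0.905, 0.425, 0.0], [0.001, -0.001, -1.0]]
contact_force: [2.3, 5.5, -4.9]
width: 0.142
finger_force: 82.0
```

Request:
drive_tool([
  {"travel":[0,0,0],"angular":[0,0,0.03],"jaw":1},
  {"travel":[0,0,0],"angular":[0,0,0.03],"jaw":1},
])

```text
time_s: 13.15
position: [0.5731, 0.0807, 0.1059]
ee_rot: [[-0.479, 0.878, -0.001], [0.878, 0.479, 0.0], [0.001, -0.001, -1.0]]
contact_force: [0.1, 4.6, -3.3]
width: 0.146
finger_force: 82.1
```

```bash
python3 st.py
```

```text
13.15 [0.5731 0.0807 0.1059] yaw 2.07 rel 2.199 F [ 0.1  4.6 -3.3] M [ 0.8  -0.21 -0.21] 0.1458555235836474 82.10328698158264
```

Request:
drive_tool([
  {"travel":[0,0,0],"angular":[0,0,0.03],"jaw":1},
  {"travel":[0,0,0],"angular":[0,0,0.03],"jaw":1},
])

```text
time_s: 13.35
position: [0.5731, 0.0806, 0.1062]
ee_rot: [[-0.531, 0.847, -0.001], [0.847, 0.531, 0.0], [0.001, -0.001, -1.0]]
contact_force: [-1.6, 4.4, -1.4]
width: 0.139
finger_force: 82.4
```

Request:
drive_tool([
  {"travel":[0,0,0],"angular":[0,0,0.03],"jaw":1},
  {"travel":[0,0,0],"angular":[0,0,0.03],"jaw":1},
])

```text
time_s: 13.55
position: [0.5731, 0.0804, 0.107]
ee_rot: [[-0.581, 0.814, -0.001], [0.814, 0.581, -0.0], [0.001, -0.001, -1.0]]
contact_force: [-6.0, 3.0, 8.5]
width: 0.147
finger_force: 83.8
```

```bash
python3 st.py
```

```text
13.55 [0.5731 0.0804 0.107 ] yaw 2.191 rel 2.32 F [-6.   3.   8.5] M [ 0.62  1.11 -0.  ] 0.14731833746210282 83.81319522857666
```

The force flips to +8.5 N and z rises, which means the tooth has entered the notch. I let it rise step by step.

Request:
drive_tool([
  {"travel":[0,0,2],"angular":[0,0,0],"jaw":1},
  {"travel":[0,0,2],"angular":[0,0,0],"jaw":1},
  {"travel":[0,0,0],"angular":[0,0,0],"jaw":1},
])

```text
time_s: 13.85
position: [0.573, 0.0804, 0.1111]
ee_rot: [[-0.58, 0.814, -0.001], [0.814, 0.58, -0.0], [0.001, -0.001, -1.0]]
contact_force: [-5.1, 3.8, 5.1]
width: 0.151
finger_force: 83.3
```

```bash
python3 st.py
```

```text
13.85 [0.573  0.0804 0.1111] yaw 2.19 rel 2.319 F [-5.1  3.8  5.1] M [0.58 0.9  0.01] 0.1509942267917889 83.2911729812622
```

Request:
drive_tool([
  {"travel":[0,0,1.5],"angular":[0,0,0],"jaw":1},
  {"travel":[0,0,0],"angular":[0,0,0],"jaw":1},
  {"travel":[0,0,0],"angular":[0,0,0],"jaw":0.4},
  {"travel":[0,0,0],"angular":[0,0,0],"jaw":0.4},
  {"travel":[0,0,0],"angular":[0,0,0],"jaw":0.4},
  {"travel":[0,0,20],"angular":[0,0,0],"jaw":0.4},
  {"travel":[0,0,40],"angular":[0,0,0],"jaw":0.4},
  {"travel":[0,0,40],"angular":[0,0,0],"jaw":0.4},
  {"travel":[-40,0,20],"angular":[0,0,0],"jaw":0.4},
  {"travel":[-45,0,0],"angular":[0,0,0],"jaw":0.4},
])

```text
time_s: 14.85
position: [0.4894, 0.0803, 0.2346]
ee_rot: [[-0.579, 0.815, 0.005], [0.815, 0.579, 0.0], [-0.003, 0.004, -1.0]]
contact_force: [-0.3, -0.3, -0.2]
width: 0.599
finger_force: 0.0
```

Request:
drive_tool([
  {"travel":[-45,0,0],"angular":[0,0,0],"jaw":0.4},
  {"travel":[-45,0,0],"angular":[0,0,0],"jaw":0.4},
  {"travel":[0,0,0],"angular":[0,0,0],"jaw":0.4},
])

```text
time_s: 15.15
position: [0.3942, 0.0803, 0.2318]
ee_rot: [[-0.58, 0.815, -0.002], [0.815, 0.58, -0.0], [0.001, -0.002, -1.0]]
contact_force: [0.7, 0.4, -0.4]
width: 0.601
finger_force: 0.0
```

```bash
python3 st.py
python3 - <<'E'
from h import *
a=manip.get_image("side")[200:420,180:470];b=manip.get_image("scene")[150:370,230:520]
cv2.imwrite("pics/f.png",cv2.resize(np.vstack([a,b])[:,:,::-1],None,fx=1.36,fy=1.36,interpolation=2))
E
```

```text
15.15 [0.3942 0.0803 0.2318] yaw 2.19 rel 2.319 F [ 0.7  0.4 -0.4] M [-0.03  0.04 -0.01] 0.6009927565409974 0.0
```

View pics/f.png

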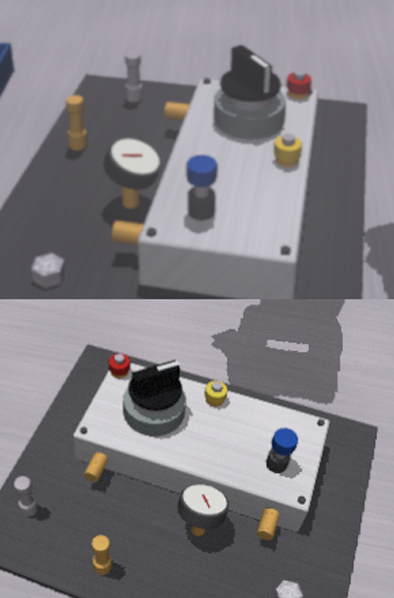

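The knob points to yellow: in the side view the stripe end is at (267,62) and yellow at (288,150). The plunger is home and the bystanders haven't moved. I'll check the knob's height numerically before handing in.

Run:
```python
from h import *
c=manip.get_calibration("side");p=[.5807,.1375,-.129]
for z in(.135,.127):
    e=[[s*.026*np.cos(2.32)+q*.007*np.sin(2.32),-.06+s*.026*np.sin(2.32)-q*.007*np.cos(2.32),z] for s in(1,-1) for q in(1,-1)]
    print(z,((proj(c,world(p,e))-[180,200])*1.36).round(0).tolist())
```

```text
0.135 [[261.0, 68.0], [273.0, 64.0], [230.0, 46.0], [241.0, 43.0]]
0.127 [[260.0, 76.0], [272.0, 72.0], [229.0, 53.0], [241.0, 50.0]]
```

The corners match a fully up knob (0.135 m). Handing in.

```bash
python3 -c "
from workcell import manip
print(manip.hand_in())"
```

```text
the job is handed in; nothing more can be done
None
```

I vented the plunger at its stop for about two seconds and it is back home, then latched the selector fully up facing yellow (notch felt at about 2.32 rad); the valve bodies and nut look unmoved, and the job is handed in with no verdict returned.

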